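# Flush the newly fitted water-filter cartridge

## Robot

A 6-joint arm with a two-finger parallel gripper is mounted at the origin on the work surface. World frame = base frame: x ahead of the robot, y to its left, z up, the work surface at z = 0. Lengths are in m, angles in rad, forces in N, time in s.
With the tool pointing down it reaches from about 0.3 to 0.775 m from the base axis. Payload 14.6 kg.
Tool frame: the origin (TCP) lies at the centre of the arm's flange, where the gripper is bolted on; the fingertips stand 199 mm ahead of it and the grasp point (between the pads) lies 180 mm ahead of it; z points along the fingers, y is the line along which they close (so a half turn about z gives the same grasp; the last joint's range is limited). The gripper opens to 94 mm and grips with 3 to 60 N. Pads are 16 mm wide; open, the fingers measure 119 mm over their backs; the gripper's body (75 mm by 177 mm) begins 78 mm behind the grasp point.
Start: joints at [-1.318, 0.3, 1.521, -0, 1.321, -0.067], TCP at [0.173, -0.522, 0.405] pointing down, gripper open.
Joint ranges: [-3.03, 3.03], [-0.79, 2.21], [0.23, 2.52], [-1.04, 4.18], [0, 3.07], [-2.55, 2.55]. Speed limits (rad/s): [2.22, 2.22, 2.57, 3.14, 3.14, 3.14].

## Interface

Orientations are given as [roll, pitch, yaw] about the fixed x, y, z axes, in that order (R = Rz(yaw) Ry(pitch) Rx(roll)).
In Python, from station import ctrl gives the robot as it stands. The module is installed in compiled form; this text tells all that it offers.
- The arm moves only by the tool servo_tool, never from a script. Its argument "motion" is a list of rows, each a list of 5 numbers: the closure, from 0 (fully open) to 1 (shut), then the shift along the world's x, y, z in cm, then the turn about the world's z in degrees. A call has 1 to 20 rows; each row is the pose to reach, as a shift and turn from the pose commanded when the call began; what a row does not reach only later rows make up. A row lasts 1/8 s, in which the tool goes at most 62.5 mm and 10.7 degrees, less where a joint would pass 70% of its speed; a pose out of reach is approached as far as the arm can. A call with a gripper value outside its range is refused whole. The fingers move at their own pace and stop on an object; "squeeze" is the grip in N (left out, the last holds). Time passes only in rows, so rows that repeat a pose let the fingers close. It gives the time, the measured TCP pose, the force, the opening and the grip force at its end, in the units of the state.
- ctrl.get_obs(): the state, without advancing time (a new reading comes with each control period).
- ctrl.camera(name): name is "scene" or "top" or "wrist"; returns a dict with "image" (480x640x3 uint8, red, green, blue), "fx", "fy", "cx", "cy" (pixels), "dist" ([k1, k2, p1, p2, k3] as OpenCV has them; the pictures are not rectified), "camera_from_world" (4x4, takes a point from world to camera coordinates); the wrist camera has in their place "hand_eye" (4x4, takes a point from camera to tool coordinates, whose origin is the TCP and whose axes are the flange's). Camera axes: x right, y up, looking along -z (the intrinsics and any distortion apply to the point x, -y, -z); pixel columns grow to the right and rows downward; lengths in m; the calibration is good to about 2 mm. A picture is of the moment at which its call begins: read the wrist's pose just before it. There is no depth.
- ctrl.hand_in(): hands the job in; it is judged then, once.
The state is a dict: "time_s": time; "qpos": joint angles; "joint_vel": joint speeds; "tau": joint torques, N m; "ee_pos": TCP position; "eef_rot": TCP orientation; "force": force on the tool from outside, world axes, zero at the start; "moment": the same for the moment, N m; "grip_width": finger opening in m; "grip_force": force on a finger pad.
Only numpy, scipy, OpenCV 4.12 (cv2) and the standard library are available. Lean on these libraries where they do the work, as an engineer would, in place of code of your own. Each camera call takes 0.05 s, during which the arm holds its last target. There are 200 camera calls.

## Task

Rinse the newly fitted, blue-ended cartridge of the twin water filter: turn the black selector one click from the middle so that it points to the new cartridge (never to the old one) and let go of it. Then pull the blue spring-return flush handle out until its crossbar stands over the green band, not past it into the red where the full flow would churn up the fresh filter bed, and finish while still holding it steadily there. Leave the spray bottle, tub and canister around the filter where they stand.

Things in the scene. Friction and masses are not known exactly. Their poses are not given: they have to be found in the camera images.
- station: Twin filter, fixed: white valve body 80 (x) x 200 (y) x 85 mm high on a 460 x 270 mm base plate, two cartridges lying behind it. Origin: on the counter under the valve body's middle = the selector's axis. x points from the handle side (which roughly faces the robot) to the cartridges, y left, z up. Place and yaw vary. Gauge (76 mm high) at y +118, pipe at y -125.
- selector (a joint): Angle of the black selector on the valve body, rad: 0 = points to +x of the station (both cartridges, start), +0.785 = turned anticlockwise seen from above, to the cartridge at +y, -0.785 = clockwise, to the one at -y. Spring detents at these three; about 0.1 N m takes it over the hump half-way between, then it snaps in. Stops at +-0.87.
- selector_grip (a point): Middle of the top edge of the selector's wing grip, on its turning axis, 124 mm above the counter. The wing is an upright bar 54 mm long, 14 thick, 32 high (92 to 124 mm above the counter) along its own x, white pointer line on the +x half. At angle 0 it lies along the station's x and is pinched across the station's y.
- flush (a joint): How far the flush handle is pulled out, m: 0 = shut (start), 0.040 = crossbar exactly over the middle of the green band, 0.065 = end stop. It slides straight to -x of the station against a spring, about 4 N at 0, 9 N at 0.040, 12 N at the stop, which shuts it at once if let go.
- handle_bar (a point): Centre of the blue T-handle's crossbar, 68 mm above the counter at the station's y = 0, x = -110 mm shut, -150 mm over the green band. Crossbar 60 mm long (along y), 16 thick; a level steel stem 12 mm thick runs from its middle to +x into a brass gland, 55 mm of it free when shut. Grip the stem close behind the crossbar, fingers on its y sides, so they hook the bar too.
- green_band (a point): Middle of the green band on the flat gauge plate (90 mm wide) under the handle, 35 mm above the counter, at the station's x = -150 mm. The band is 16 mm wide along x and runs across the plate (y); a red band lies beyond it (further to -x), bare metal before it.
- new_cartridge: New cartridge: white, blue label band, blue ribbed end cap, 64 mm thick, 220 long, lying along the station's x. Origin on its axis at the end plugged into the valve body, 46 mm above the counter, at the station's x = 45 mm and y = +55 or -55 mm: the side varies. Fixed in its socket.
- old_cartridge: The old cartridge, yellowed with a brown band and grey end cap, same size, on the other side. Origin likewise. Fixed in its socket.
- spray_bottle: Loose spray bottle standing beside the filter, cream with an orange and white trigger head, 76 mm thick, 202 mm high; origin at the middle of its foot. Not to be moved.
- canister: Loose perforated stainless utensil canister, 96 mm across, 125 mm high; origin at the middle of its foot. Not to be moved.
- cleaner_tub: Loose blue tub of cleaner with a yellow lid, 84 mm across, 122 mm high; origin at the middle of its foot. Not to be moved.

How it is judged:
By the outcome, as a careful person would: the job done as asked, in the order asked, and still so for the second after the job is handed in, while the arm keeps its last pose, push and grip.
It also fails if it takes over 42 s, if anything falls off the work surface, if the arm or the gripper's body presses on something with over 40 N, if the wrist force passes 120 N, or if a joint passes its speed limit or range.

## Working session

There is one attempt and no reset: what is moved stays moved. The work goes in short steps, Python scripts to look and compute and a tool call to move; the robot and the scene stay as the last step left them, time stands still between calls to the robot, and variables do not carry over. Pictures are saved under pics/ and viewed, at most 10 in all, crops included, and the job is handed in when it is done.

Besides the shell and the picture viewer there is one more tool, called after ">>>" by a JSON object that holds its "name" and its "arguments". servo_tool: Moves the arm, as the interface text tells. Its arguments: {"type":"object","properties":{"motion":{"type":"array","items":{"type":"array","items":{"type":"number"}}},"squeeze":{"type":"number"}},"required":["motion"]}

```bash
mkdir -p pics
python3 - <<'E'
from station import ctrl
import cv2,json,numpy as np,pickle
o=ctrl.get_obs();print(o['time_s'],o['ee_pos'],o['eef_rot'],o['grip_width'])
d={}
for n in('scene','top'):
    c=ctrl.camera(n);d[n]=c;cv2.imwrite(f'pics/{n}0.png',c['image'][:,:,::-1])
    print(n,c['fx'],c['cx'],c['cy'],c['dist'],np.round(c['camera_from_world'],3).tolist())
pickle.dump(d,open('cams.pkl','wb'))
E
```

```text
0.0 [ 0.17289605 -0.52209235  0.40406921] [-3.14040883e+00 -9.88525170e-05  3.19807327e-01] 0.09410810255765203
scene 450.88162032406177 325.0685717527026 239.01738207427954 [0.0142267 0.        0.        0.        0.       ] [[-0.671, 0.741, 0.008, 0.392], [-0.62, -0.567, 0.543, 0.344], [0.407, 0.36, 0.84, -1.285], [0.0, 0.0, 0.0, 1.0]]
top 510.3946455717052 310.6094325886786 239.5152503657637 [-0.01942565  0.          0.          0.          0.        ] [[-0.009, -1.0, 0.012, 0.04], [0.997, -0.009, 0.073, -0.628], [-0.073, 0.012, 0.997, -1.029], [0.0, 0.0, 0.0, 1.0]]
```

View pics/top0.png

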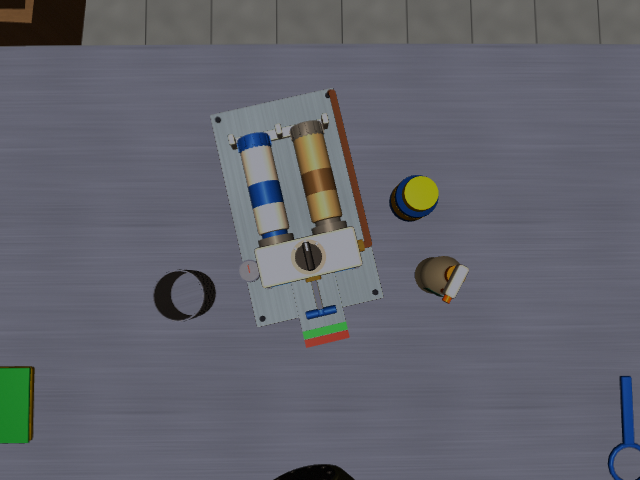

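View pics/scene0.png

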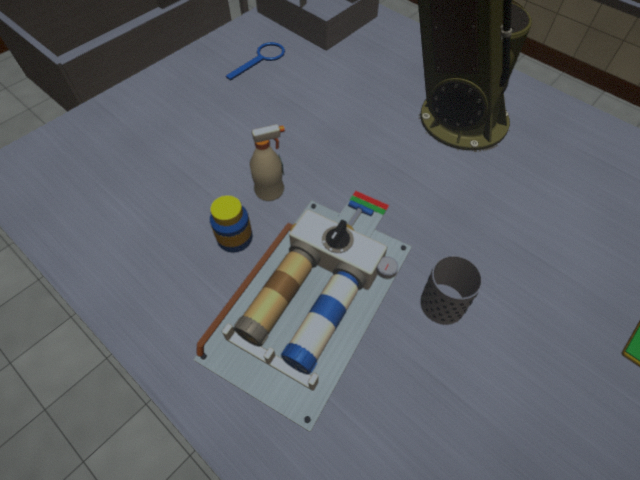

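Top view: the blue-banded new cartridge is on the left, which is the station's +y (about (265,190)). The selector is at (309,256), the crossbar at (321,312) and the green band at (325,331). The selector therefore turns anticlockwise. I'll enlarge the image to measure.

Run:
```python
import cv2,pickle,numpy as np
d=pickle.load(open('cams.pkl','rb'))
a=d['top']['image'][215:355,240:390,::-1];b=d['scene']['image'][185:285,280:410,::-1]
cv2.imwrite('pics/ct.png',cv2.resize(a,None,fx=4,fy=4,interpolation=cv2.INTER_CUBIC))
cv2.imwrite('pics/cs.png',cv2.resize(b,None,fx=6,fy=6,interpolation=cv2.INTER_CUBIC)[:600,:])
```

```text
(no output)
```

View pics/ct.png

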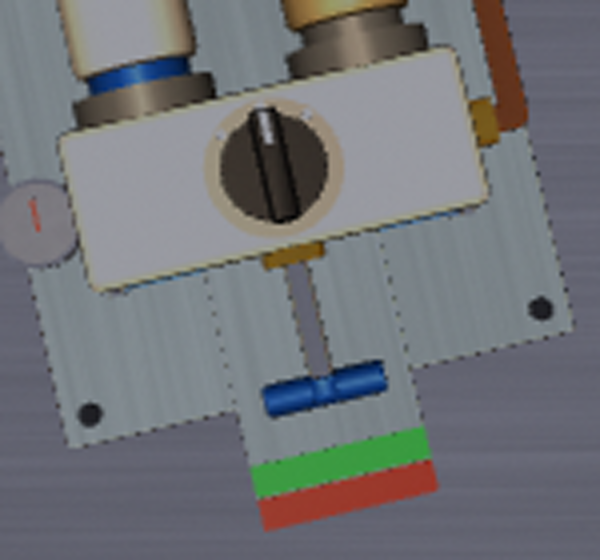

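View pics/cs.png

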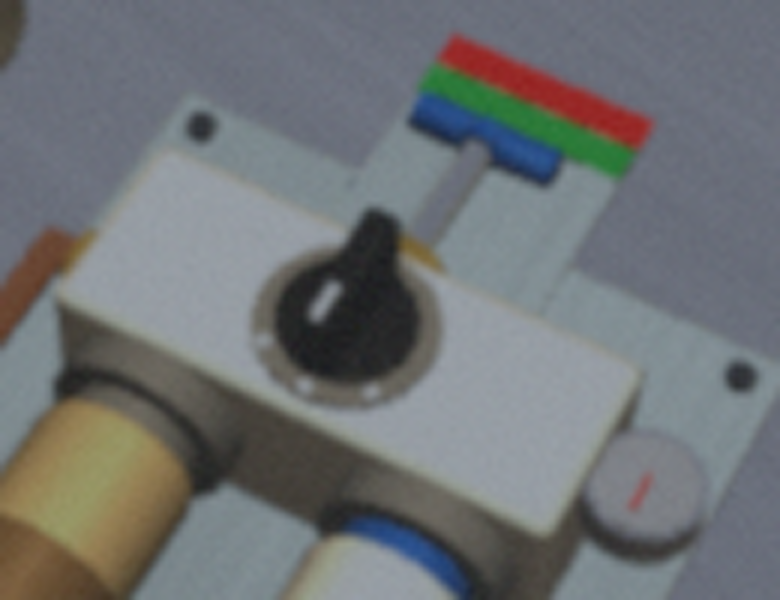

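Enlarged top crop: body corners at (60,137), (455,46), (488,200) and (97,292), and green band corners at (250,466), (425,428), (433,460) and (258,498). Scene crop: body corners at (175,150), (60,290), (545,532) and (640,372), and green corners at (422,90), (622,178), (638,148) and (437,65). Next I'll fit the pose.

```bash
cat > fit.py <<'E'
import cv2,pickle,numpy as np
from scipy.optimize import least_squares
d=pickle.load(open('cams.pkl','rb'))
def proj(c,P):
    T=np.diag([1,-1,-1,1])@c['camera_from_world']
    K=np.array([[c['fx'],0,c['cx']],[0,c['fy'],c['cy']],[0,0,1.]])
    return cv2.projectPoints(np.asarray(P,float),cv2.Rodrigues(T[:3,:3])[0],T[:3,3],K,np.array(c['dist']))[0][:,0]
def world(p,L):
    L=np.asarray(L,float);c,s=np.cos(p[2]),np.sin(p[2])
    return np.c_[p[0]+c*L[:,0]-s*L[:,1],p[1]+s*L[:,0]+c*L[:,1],L[:,2]]
E
python3 - <<'E'
from fit import *
L=np.array([[40,100,85],[40,-100,85],[-40,-100,85],[-40,100,85],[-142,45,35],[-142,-45,35],[-158,-45,35],[-158,45,35]])/1000
t=(np.array([[60,137],[455,46],[488,200],[97,292],[250,466],[425,428],[433,460],[258,498]])+.5)/4-.5+[240,215]
s=(np.array([[545,532],[60,290],[175,150],[640,372],[622,178],[422,90],[437,65],[638,148]])+.5)/6-.5+[280,185]
for cams in (('top',),('scene',),('top','scene')):
    f=lambda p:np.r_[tuple((proj(d[n],world(p,L))-{'top':t,'scene':s}[n]).ravel() for n in cams)]
    r=least_squares(f,[.55,0,.2],loss='soft_l1');print(cams,r.x.round(4),np.degrees(r.x[2]).round(2),r.fun.round(1))
p=r.x
print(world(p,[[0,0,.124],[-.11,0,.068],[-.096,0,.068],[-.15,0,.068]]).round(4))
for n,uv in(('spray',(440,275)),('can',(172,294)),('tub',(412,203))):
    g=least_squares(lambda q:(proj(d['top'],[[q[0],q[1],.0]])[0]-uv),[.6,0]).x;print(n,g.round(3))
E
```

```text
('top',) [0.5907 0.0397 0.2162] 12.39 [-1.1 -0.8  0.7 -0.9  2.   0.7 -1.3  1.   0.2  0.4  0.  -0.2 -0.2 -0.4
 -0.   0.2]
('scene',) [0.592  0.0425 0.2112] 12.1 [ 0.7  1.2 -1.9 -0.1 -1.7 -2.6  2.  -1.1  0.1  0.6 -0.5 -0.1  0.2 -0.5
  0.4  0.9]
('top', 'scene') [0.591  0.0408 0.2148] 12.31 [-1.6 -1.   0.2 -1.   1.4  0.7 -1.9  0.8 -0.4  0.3 -0.6 -0.3 -0.8 -0.5
 -0.7  0.1  0.5  0.3 -2.2 -0.6 -2.  -3.2  1.7 -2.  -0.4 -0.1 -0.9 -0.8
 -0.3 -1.1 -0.1  0.1]
[[0.591  0.0408 0.124 ]
 [0.4835 0.0174 0.068 ]
 [0.4972 0.0204 0.068 ]
 [0.4444 0.0088 0.068 ]]
spray [ 0.553 -0.237]
can [0.519 0.325]
tub [ 0.706 -0.182]
```

>>> {"name": "servo_tool", "arguments": {"motion": [[0,0,0,5,0],[0,41.8,56.3,5,-6],[0,41.8,56.3,5,-6],[0,41.8,56.3,5,-6],[0,41.8,56.3,5,-6],[0,41.8,56.3,5,-6],[0,41.8,56.3,5,-6],[0,41.8,56.3,5,-6],[0,41.8,56.3,5,-6],[0,41.8,56.3,5,-6],[0,41.8,56.3,5,-6],[0,41.8,56.3,5,-6],[0,41.8,56.3,5,-6],[0,41.8,56.3,5,-6],[0,41.8,56.3,0,-6],[0,41.8,56.3,-4.4,-6],[0,41.8,56.3,-4.4,-6],[0,41.8,56.3,-4.4,-6]]}}

```text
time_s: 2.35
ee_pos: [0.5909, 0.0401, 0.363]
eef_rot: [3.141, -0.003, 0.214]
force: [0.5, -0.3, 0.1]
grip_width: 0.0936
grip_force: 0.0
```

Run:
```python
from station import ctrl
import cv2,numpy as np,pickle
from scipy.spatial.transform import Rotation as R
from fit import *
o=ctrl.get_obs();c=ctrl.camera('wrist');c['o']=o
print(o['time_s'],o['ee_pos'],np.degrees(o['eef_rot']),o['qpos'].round(2) if hasattr(o['qpos'],'round') else o['qpos'],o['force'])
T=np.eye(4);T[:3,:3]=R.from_euler('xyz',o['eef_rot']).as_matrix();T[:3,3]=o['ee_pos']
c['camera_from_world']=np.linalg.inv(T@c['hand_eye'])
pickle.dump(c,open('w1.pkl','wb'))
im=c['image'][:,:,::-1].copy()
p=[.591,.0408,.2148]
pts=[[0,0,.124],[.027,0,.124],[-.027,0,.124],[-.04,.1,.085],[-.04,-.1,.085],[.04,.1,.085],[.04,-.1,.085],[-.11,0,.076],[-.142,.045,.035],[-.142,-.045,.035],[-.158,.045,.035],[-.158,-.045,.035]]
for u in proj(c,world(p,np.array(pts))):
    print(u.round(1).tolist())
    if abs(u).max()<3000: cv2.drawMarker(im,tuple(int(v) for v in u.round()),(255,0,255),cv2.MARKER_CROSS,9,1)
cv2.imwrite('pics/w1.png',im)
```

```text
2.35 [0.59094293 0.04005683 0.36301171] [ 1.79963889e+02 -1.49713876e-01  1.22649470e+01] [ 0.01  0.43  1.45 -0.    1.26  1.36] [ 0.53976625 -0.31450164  0.0621275 ]
[314.6, 267.7]
[314.6, 222.0]
[314.6, 310.9]
[172.6, 304.9]
[457.0, 304.8]
[161.9, 191.0]
[467.6, 190.9]
[314.9, 385.1]
[264.4, 389.3]
[365.7, 389.2]
[265.1, 404.8]
[365.1, 404.7]
```

View pics/w1.png

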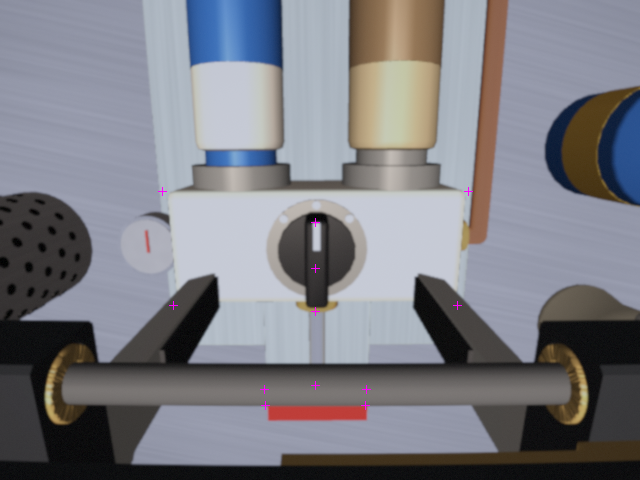

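Wrist view: the wing runs from (316,214) to (316,306), centred within 1 mm across and about 2 mm further along +x than predicted. The way down is clear.

>>> {"name": "servo_tool", "arguments": {"motion": [[0,0.15,0,-3,0],[0,0.15,0,-5.5,0],[0,0.15,0,-6.7,0],[0,0.15,0,-6.7,0],[1,0.15,0,-6.7,0],[1,0.15,0,-6.7,0],[1,0.15,0,-6.7,0],[1,0.15,0,-6.7,0],[1,0.15,0,-6.7,0],[1,0.15,0,-6.7,0],[1,0.15,0,-6.7,0],[1,0.15,0,-6.7,0]], "squeeze": 25}}

```text
time_s: 3.9
ee_pos: [0.5924, 0.0409, 0.2936]
eef_rot: [-3.142, 0.0, 0.215]
force: [-0.2, -1.0, -0.1]
grip_width: 0.0176
grip_force: 0.0
```

>>> {"name": "servo_tool", "arguments": {"motion": [[1,0,0,0.2,0],[1,0,0,0.2,0],[1,0,0,0.2,0],[1,0,0,0.2,0]]}}

```text
time_s: 4.4
ee_pos: [0.5925, 0.0403, 0.294]
eef_rot: [3.141, 0.001, 0.215]
force: [8.1, -4.9, -16.8]
grip_width: 0.0138
grip_force: 25.0
```

>>> {"name": "servo_tool", "arguments": {"motion": [[1,-0.1,0,-0.15,5],[1,-0.1,0,-0.15,10],[1,-0.1,0,-0.15,15],[1,-0.1,0,-0.15,20],[1,-0.1,0,-0.15,25],[1,-0.1,0,-0.15,30],[1,-0.1,0,-0.15,35],[1,-0.1,0,-0.15,40],[1,-0.1,0,-0.15,45],[1,-0.1,0,-0.15,45],[1,-0.1,0,-0.15,45],[1,-0.1,0,-0.15,45]]}}

```text
time_s: 5.9
ee_pos: [0.5917, 0.0406, 0.2939]
eef_rot: [3.14, -0.0, 1.0]
force: [7.2, -2.4, -6.3]
grip_width: 0.0142
grip_force: 25.0
```

Run:
```python
from station import ctrl
o=ctrl.get_obs();print(o['moment'],o['qpos'])
```

```text
[-0.42807906 -1.36372084  0.04803699] [ 6.81002877e-03  5.02790861e-01  1.50789048e+00 -5.49840451e-04
  1.12937916e+00  5.77524016e-01]
```

>>> {"name": "servo_tool", "arguments": {"motion": [[0,0,0,0,0],[0,0,0,0,0],[0,0,0,0,0],[0,0,0,0,0],[0,0,0,0,0],[0,0,0,0,0],[0,0,0,4,0],[0,0,0,8,0],[0,0,0,8,0],[0,0,0,8,0]]}}

```text
time_s: 7.15
ee_pos: [0.5913, 0.0409, 0.3734]
eef_rot: [-3.141, 0.0, 1.001]
force: [-0.2, 0.1, -1.0]
grip_width: 0.0936
grip_force: 0.0
```

Run:
```python
from station import ctrl
import cv2,numpy as np
o=ctrl.get_obs();print(o['ee_pos'],o['force'],o['grip_width'])
s=ctrl.camera('scene')['image'];w=ctrl.camera('wrist')['image']
a=cv2.resize(s[185:285,280:410],None,fx=3,fy=3,interpolation=cv2.INTER_CUBIC);b=cv2.resize(w,(400,300))
cv2.imwrite('pics/t2.png',np.hstack([a,b])[:,:,::-1])
```

```text
[0.5912541  0.04089412 0.37339205] [-0.17727713  0.08236875 -0.9652912 ] 0.09359443850766691
```

View pics/t2.png

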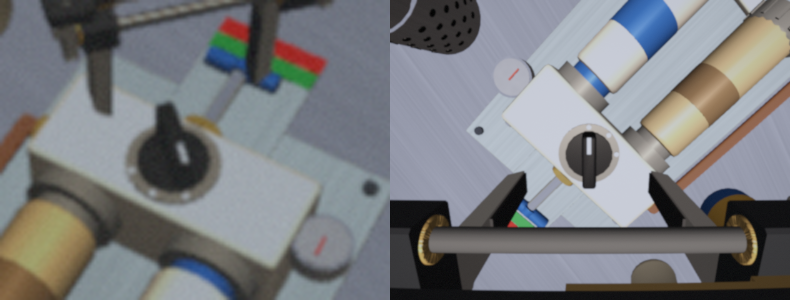

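The scene and wrist views show the white pointer at the +y mark, towards the blue cartridge, with the wing free. Next is the handle.

>>> {"name": "servo_tool", "arguments": {"motion": [[0,-4,-1,0,-9],[0,-8.7,-1.9,0,-18],[0,-8.7,-1.9,0,-27],[0,-8.7,-1.9,0,-36],[0,-8.7,-1.9,0,-45],[0,-8.7,-1.9,0,-45],[0,-8.7,-1.9,-4,-45],[0,-8.7,-1.9,-7,-45],[0,-8.7,-1.9,-7,-45],[0,-8.7,-1.9,-7,-45]]}}

```text
time_s: 8.5
ee_pos: [0.5047, 0.0219, 0.3052]
eef_rot: [3.141, -0.001, 0.217]
force: [1.0, -0.4, 0.9]
grip_width: 0.094
grip_force: 0.0
```

Run:
```python
from station import ctrl
import cv2,numpy as np
o=ctrl.get_obs();print(o['ee_pos'],o['eef_rot'],o['force'])
s=ctrl.camera('scene')['image'];w=ctrl.camera('wrist')['image']
a=cv2.resize(s[185:285,300:400],(400,400),interpolation=cv2.INTER_CUBIC);b=cv2.resize(w,(400,300))
cv2.imwrite('pics/t3.png',np.hstack([a,np.vstack([b,b[:100]*0])])[:,:,::-1])
```

```text
[0.50469848 0.02189847 0.30516934] [ 3.14136507e+00 -9.77051513e-04  2.16792284e-01] [ 1.03959117 -0.38659645  0.91977244]
```

View pics/t3.png

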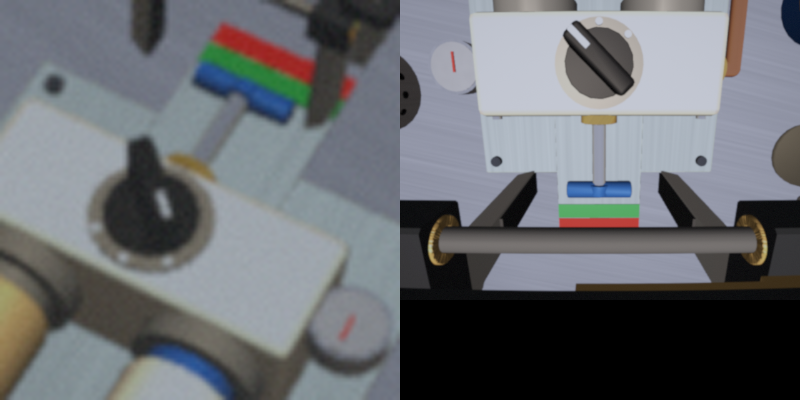

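The selector points to the left (new) cartridge. The stem at (599,150) is centred between the fingers at (527,185) and (669,185). Now I'll go down and grip.

>>> {"name": "servo_tool", "arguments": {"motion": [[0,0,0,-3,0],[0,0,0,-5,0],[0,0,0,-5.7,0],[0,0,0,-5.7,0],[1,0,0,-5.7,0],[1,0,0,-5.7,0],[1,0,0,-5.7,0],[1,0,0,-5.7,0],[1,0,0,-5.7,0],[1,0,0,-5.7,0],[1,0,0,-5.7,0],[1,0,0,-5.7,0],[1,0,0,-5.7,0],[1,0,0,-5.7,0],[1,0,0,-5.7,0],[1,0,0,-5.7,0]], "squeeze": 30}}

```text
time_s: 10.6
ee_pos: [0.5046, 0.021, 0.2472]
eef_rot: [3.14, -0.0, 0.215]
force: [1.9, -11.3, -1.3]
grip_width: 0.0111
grip_force: 30.0
```

>>> {"name": "servo_tool", "arguments": {"motion": [[1,0,-0.1,0,0],[1,-0.6,-0.2,0,0],[1,-1.2,-0.35,0,0],[1,-1.8,-0.5,0,0],[1,-2.4,-0.6,0,0],[1,-3,-0.75,0,0],[1,-3.5,-0.85,0,0],[1,-3.5,-0.85,0,0],[1,-3.5,-0.85,0,0],[1,-3.5,-0.85,0,0]]}}

```text
time_s: 11.85
ee_pos: [0.4698, 0.0131, 0.2472]
eef_rot: [3.14, -0.003, 0.215]
force: [9.2, -5.5, -8.0]
grip_width: 0.011
grip_force: 30.0
```

```bash
cat > look.py <<'E'
from station import ctrl
import cv2,numpy as np,sys,pickle
o=ctrl.get_obs();print(o['ee_pos'],o['eef_rot'],o['force'],o['moment'])
S=ctrl.camera('scene');T=ctrl.camera('top');w=ctrl.camera('wrist')['image'];s=S['image'];t=T['image']
pickle.dump({'scene':S,'top':T},open('cams2.pkl','wb'))
a=cv2.resize(s[185:245,325:400],(500,400),interpolation=cv2.INTER_CUBIC);b=cv2.resize(w[200:480,220:420],(286,400));
cv2.imwrite(sys.argv[1],np.hstack([a,b])[:,:,::-1])
E
python3 look.py pics/t4.png
```

```text
[0.46984824 0.01307021 0.2472406 ] [ 3.14023003e+00 -2.50298141e-03  2.15078036e-01] [ 9.21949451 -5.5189897  -8.00624907] [-0.90374081 -1.64132033  0.05374823]
```

View pics/t4.png

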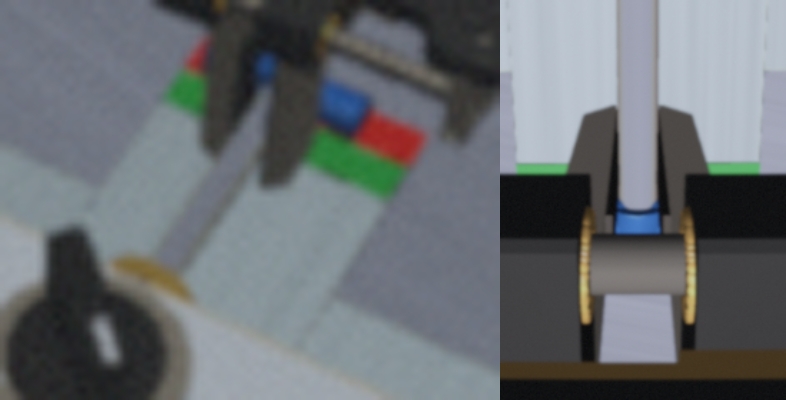

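Scene crop: the visible blue bar end has its lowest corner at about (345,132), beyond the near edge of green. I'll turn that into a pull distance.

Run:
```python
from fit import *
d2=pickle.load(open('cams2.pkl','rb'))
p=[.592,.0413,.2148]
# blue-mask comparison: +y bar end, lowest row and rightmost column
def blue(im):
    b=im.astype(int);m=(b[...,2]>b[...,0]+45)&(b[...,2]>b[...,1]+25);m[:185]=0;m[222:]=0;m[:,:340]=0;m[:,385:]=0
    n,l,s,c=cv2.connectedComponentsWithStats(m.astype(np.uint8));return s[1:],c[1:].round(1)
for n,dd in(('before',d),('now',d2)):print(n,*blue(dd['scene']['image']))
for f in(0,.03,.035,.04,.045):
    c=d['scene'];print(f,proj(c,world(p,[[-.110-f,.03,.068],[-.102-f,.03,.068],[-.110-f,.03,.06],[-.110-f,.03,.076]])).round(1).tolist())
for n,q in(('before',(370.8,215.8)),('now',(376.8,204.8))):
    r=least_squares(lambda v:(proj(d['scene'],world(p,[[-.104-v[0],v[1],.062]]))[0]-q),[.02,.03]);print(n,r.x)
```

```text
before [[349 201  24  14 121]] [[360.6 207.2]]
now [[364 193   2   4   8]
 [373 197   7   7  36]] [[364.5 194.5]
 [375.8 200.1]]
0 [[372.2, 213.1], [370.6, 215.6], [371.9, 215.2], [372.6, 211.0]]
0.03 [[378.1, 203.9], [376.6, 206.3], [377.7, 206.0], [378.5, 201.8]]
0.035 [[379.1, 202.4], [377.5, 204.8], [378.7, 204.5], [379.5, 200.3]]
0.04 [[380.0, 200.9], [378.5, 203.3], [379.7, 203.0], [380.4, 198.8]]
0.045 [[381.0, 199.4], [379.5, 201.8], [380.6, 201.6], [381.4, 197.3]]
before [0.00184288 0.02911513]
now [0.03664787 0.02702112]
```

The image gives about 35.5 mm, which matches the TCP travel of 35.7 mm. Another 4.4 mm puts the bar over the middle of green.

>>> {"name": "servo_tool", "arguments": {"motion": [[1,-0.2,-0.05,0,0],[1,-0.43,-0.12,-0.04,0],[1,-0.43,-0.12,-0.04,0],[1,-0.43,-0.12,-0.04,0],[1,-0.43,-0.12,-0.04,0],[1,-0.43,-0.12,-0.04,0],[1,-0.43,-0.12,-0.04,0],[1,-0.43,-0.12,-0.04,0]]}}

```text
time_s: 13.0
ee_pos: [0.4657, 0.0121, 0.2472]
eef_rot: [3.14, -0.003, 0.215]
force: [9.6, -2.2, -3.6]
grip_width: 0.0112
grip_force: 30.0
```

```bash
python3 look.py pics/t5.png
python3 - <<'E'
import pickle,cv2,numpy as np
im=pickle.load(open('cams2.pkl','rb'))['scene']['image'];b=im.astype(int)
m=(b[...,2]>b[...,0]+45)&(b[...,2]>b[...,1]+25);m[:185]=0;m[222:]=0;m[:,:340]=0;m[:,385:]=0
print(cv2.connectedComponentsWithStats(m.astype(np.uint8))[2:])
E
```

```text
[0.46570636 0.01205189 0.24717562] [ 3.14046687 -0.00340366  0.21508217] [ 9.55292784 -2.16294775 -3.56853954] [-0.48977487 -1.66422907 -0.02631103]
(array([[     0,      0,    640,    480, 307155],
       [   364,    192,      3,      4,      9],
       [   374,    196,      7,      7,     36]], dtype=int32), array([[319.49195683, 239.50610929],
       [365.11111111, 193.33333333],
       [376.72222222, 198.91666667]]))
```

View pics/t5.png

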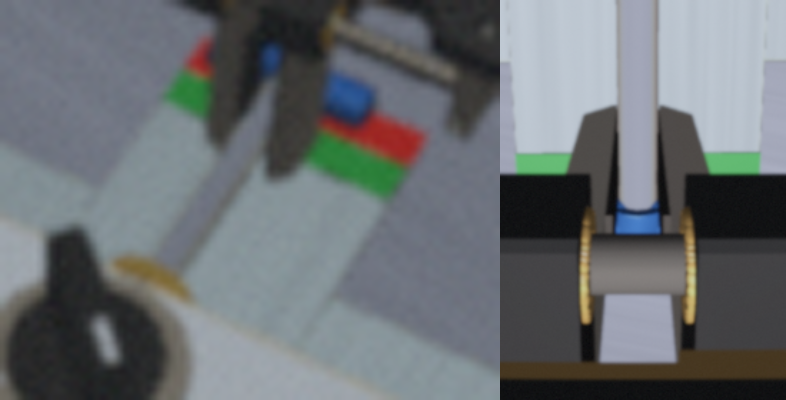

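The bar end moved another 4 mm or so, giving about 39.9 mm of travel and a 9.5 N pull. Both match the middle of green, and the bar looks over red only because of the slanted view. The grip is steady and the selector is still on the new cartridge.

```bash
python3 -c "
from station import ctrl
print(ctrl.hand_in())"
```

```text
the job is handed in; nothing more can be done
None
```

I handed the job in: the selector is clicked to the new blue cartridge and released, and the flush handle is held steadily at about 40 mm, over the green band by my measurements. The bottle, tub and canister were not touched, and the hand-in gave no verdict.

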